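# Lean the chopping board in the drying tray

### The job

Take the wooden chopping board out of the wire rack and lean it in the white drying tray to dry: its lower edge down on the tray floor right up against the low lip, between lip and panel, and its upper part leaning back on the top of the upright panel, square to the panel and roughly centred along it. Set it down gently, let go of it, and do not disturb the mug, the cup or the tin.

Things in the scene. Friction and masses are not known exactly. Their poses are not given: they have to be found in the camera images.
- board_center (a point): Centre of the loose wooden chopping board (light wood, 14 mm thick, 180 mm wide, 145 mm tall as it stands, 0.17 to 0.34 kg, the same front and back), which at the start stands on its 180 mm edge in the middle slot of the wire rack, upright or a few degrees off. Axes: x through its thickness, y along its width, z along its height (up at the start).
- board_foot (a point): Middle of the board's lower edge face (72.5 mm below its centre along its z); same axes.
- board_top (a point): Middle of the board's upper edge face (72.5 mm above its centre along its z), free on all sides for pinching across the 14 mm thickness; same axes.
- rack: Fixed plate rack of steel wire, 110 x 127 mm, 48 mm high; origin at the centre of its underside, z up. Four wire hoops 120 mm long in y and 48 mm high stand 28 mm apart in x (slots 23 mm clear); the board stands in the middle slot on bars 8 mm above the worktop. Wall cupboards hang over the worktop beyond x = 0.52 m, from 0.5 m up: keep the wrist clear of them.
- tray: Fixed white drying tray, base 110 (x) x 180 (y) mm, floor 6 mm high; origin under the space between lip and panel, z up, x level from lip to panel, y along both. Lip 8 mm thick: inner face at x = -25 mm, top at z = 20 mm. Upright panel 10 mm thick, 180 mm long: front face at x = +17 mm, top at z = 78 mm.
- tray_lip (a point): Middle of the foot of the lip's inner face, on the tray floor (tray frame x = -25 mm, z = 6 mm); axes as the tray.
- panel_top (a point): Middle of the panel's top front edge (tray frame x = +17 mm, z = 78 mm); axes as the tray. With its foot against the lip and its back on this edge the board leans about 0.38 rad (22 degrees) from upright, its top towards tray +x.
- bean_tin: Bystander: loose short food tin, 76 mm across, 58 mm high, standing between rack and tray; origin at the centre of its underside.
- mug: Bystander: loose tall cream mug, 101 mm high, at the far left; origin at the centre of its underside.
- cup: Bystander: loose low cup with a diamond pattern, 60 mm high, at the far right; origin at the centre of its underside.
Things that resemble listed ones, but are neither listed nor needed, are in the scene too. Of the things shaped like the part that bears board_center, the wooden one is meant.

How it is judged:
At the end, for the whole second after the job is handed in: Board released, at rest in the tray: lower edge on the floor (9 mm), its front within 12 mm of the lip, centred within 40 mm; leaning back on the panel at 0.22 to 0.48 rad from upright, within 0.15 rad of parallel to the panel (x of board_foot in the frame of tray_lip between 0 and 0.0185 m and z of board_foot in the frame of tray_lip between -0.003 and 0.009 m and y of board_foot in the frame of tray_lip between -0.04 and 0.04 m and angle between board_center's own z axis and vertical between 0.22 and 0.48 rad and x of board_top in the frame of tray_lip above 0.035 m and angle between the y axis of board_center and the y axis of tray, either way round below 0.15 rad and linear speed of board below 0.02 m/s and angular speed of board below 0.1 rad/s and contact force between board and the fingers below 0.1 N); the robot touches nothing.
It fails at once if the board is banged down (over 60 N between board and tray) (contact force between board and tray above 60 N).
It fails at once if the mug, the cup or the tin is moved by more than 30 mm (distance of any of bean_tin, mug, cup from where it was at the start of the episode above 0.03 m).
It also fails if it takes over 45 s, if anything falls off the work surface, if the arm or the gripper's body presses on something with over 40 N, if the wrist force passes 120 N, or if a joint passes its speed limit or range.

### The arm

A 6-joint arm with a two-finger parallel gripper is mounted at the origin on a cart in front of the work surface, level with it; the furniture and walls round the work are solid. World frame = base frame: x ahead of the robot, y to its left, z up, the work surface at z = 0. Lengths are in m, angles in rad, forces in N, time in s.
With the tool pointing down it reaches from about 0.425 to 1.125 m from the base axis. Payload 14.9 kg.
Tool frame: the origin (TCP) lies on the centre line of the jaws, within the pads' length; the fingertips stand 8 mm ahead of it and the grasp point (between the pads) lies 11 mm behind it; z points along the fingers, y is the direction in which the jaws open and shut (so a half turn about z gives the same grasp; the last joint's range is limited). The gripper opens to 91 mm and grips with 3 to 60 N. Pads are 32 mm wide; open, the fingers measure 118 mm over their backs; the gripper's body (76 mm by 178 mm) begins 60 mm behind the grasp point.
Start: joints at [1.182, 0.379, 1.734, -0, 1.028, -0.033], TCP at [0.244, 0.656, 0.193] pointing down, gripper open.
Joint ranges: [-2.77, 2.77], [-0.74, 2.19], [0, 2.66], [-1.06, 4.2], [0.31, 2.87], [-3.08, 3.08]. Speed limits (rad/s): [1.89, 1.89, 2.39, 3.14, 3.14, 3.14].

### API

Orientations are given as a unit quaternion [x, y, z, w].
In Python, from cell import sensors, get_image, r, silhouettes gives the robot as it stands.
- The arm moves only by the tool play_rows, never from a script. Its argument "deltas" is one flat list of numbers, 6 for each row, row after row: the shift along the tool's x, y, z in mm, then the turn, a rotation vector about the tool's x, y, z in degrees. A call has exactly 8 rows; each row shifts and turns the pose as measured when the row begins, along the tool's axes as they then stand; what a row does not reach is not made up. A row lasts 1/8 s, in which the tool goes at most 62.5 mm and 10.7 degrees, less where a joint would pass 70% of its speed; a pose out of reach is approached as far as the arm can. A call is refused whole if a number of a shift passes 62.5 or a number of a turn 10.7, either way. A call with a gripper value outside its range is refused whole. "hand" is the opening, from -1 (shut) to 1 (fully open), so that 0 is half open, set as the call begins (left out, the last holds). The fingers move at their own pace and stop on an object; "grip_force" is the grip in N (left out, the last holds). Time passes only in rows, so rows that do not move let the fingers close, or fill a call up. It gives the time, the measured TCP pose, the force and the opening at its end, in the units of the state.
- sensors.sense(): the state, without advancing time (a new reading comes with each control period).
- get_image(name): name is "side" or "top" or "wrist"; returns a dict with "image" (480x640x3 uint8, red, green, blue), "depth" (480x640 float32, m along the optical axis (not along the pixel's ray), 0 where there is no reading), "K" (3x3 intrinsics, pixels), "rvec" (rotation vector, rad) and "tvec" (3), from world to camera coordinates, as OpenCV has them. Camera axes: x right, y down, z forward; pixel columns grow to the right and rows downward; lengths in m; the calibration is good to about 2 mm. The wrist camera is an equidistant fisheye: a pixel r from the principal point sees the ray r / f radians off the axis. A picture is of the moment at which its call begins.
- r.hand_in(): hands the job in, once; it reports no verdict.
Trained networks look in a picture, given as the dict that the camera call returned (one of the last four; its "shot" number tells which), for a name from the list of things; names that differ only in an ending like _2 or _b are one class to them, and where a whole thing is asked for, a point or a joint stands for the part that bears it (a point fixed in the world has none). Each returns a list of dicts, best first, with "confidence" (0 to 1); they miss things now and then, are a little off and sometimes report something else, mostly with a low value. They report only what shows in the picture. A call takes as long as a camera call. They do not tell look-alikes from the thing itself.
- silhouettes(picture, query): "mask" (480x640 bool, what is visible of it) and "bbox" ([centre column, centre row, width, height] in pixels, round what is visible of it).
The state is a dict: "time": time; "q": joint angles; "joint_vel": joint speeds; "joint_torque": joint torques, N m; "eef_pos": TCP position; "ee_rot": TCP orientation; "wrist_force": force on the tool from outside, world axes, zero at the start; "torque": the same for the moment, N m; "width": opening from 0.0 (shut) to 1.0 (fully open).
Only numpy, scipy, OpenCV 4.12 (cv2) and the standard library are available. Lean on these libraries where they do the work, as an engineer would, in place of code of your own. Each camera call takes 0.05 s, during which the arm holds its last target. There are 200 camera calls.

## Working session

There is one attempt and no reset: what is moved stays moved. The work goes in short steps, Python scripts to look and compute and a tool call to move; the robot and the scene stay as the last step left them, time stands still between calls to the robot, and variables do not carry over. Pictures are saved under pics/ and viewed, about 8 in all and at most 12, crops included, and the job is handed in when it is done.

Besides the shell and the picture viewer there is one more tool, called after ">>>" as name(argument=value, ...) on one line, values as JSON. play_rows: Moves the arm, as the interface text tells. Its arguments: {"type":"object","properties":{"deltas":{"type":"array"},"hand":{"type":"number"},"grip_force":{"type":"number"}},"required":["deltas"]}

```bash
mkdir -p pics; cat > h.py <<'E'
import numpy as np, cv2
from cell import sensors, get_image, r, silhouettes
from scipy.spatial.transform import Rotation as R
def shot(n):
    p=get_image(n); return p
def cloud(p,mask=None):
    d=p["depth"]; K=p["K"]; v,u=np.nonzero((d>0)&(mask if mask is not None else True))
    z=d[v,u]; c=np.c_[(u-K[0,2])/K[0,0]*z,(v-K[1,2])/K[1,1]*z,z]
    Rm=cv2.Rodrigues(np.array(p["rvec"],float))[0]
    return (c-np.array(p["tvec"]).ravel())@Rm, u, v
def save(p,f): cv2.imwrite(f,p["image"][:,:,::-1] if isinstance(p,dict) else p)
E
python3 - <<'E'
from h import *
s=sensors.sense(); print({k:np.round(v,3) for k,v in s.items()})
ims=[]
for n in ["side","top"]:
    p=shot(n); save(p,f"pics/{n}0.png")
    for q in ["board_center","rack","tray","bean_tin","mug","cup"]:
        for o in silhouettes(p,q)[:3]:
            c,_,_=cloud(p,o["mask"]); 
            print(n,q,round(o["confidence"],2),np.round(o["bbox"]),np.round(np.median(c,0),3) if len(c) else None, np.round(np.percentile(c,[2,98],axis=0),3).tolist() if len(c) else None)
E
```

```text
{'time': np.float64(0.0), 'q': array([ 1.182,  0.379,  1.735,  0.   ,  1.029, -0.033]), 'joint_vel': array([-0.002, -0.001, -0.   , -0.002, -0.   ,  0.001]), 'joint_torque': array([ 3.0000e-03, -7.6373e+01, -4.3438e+01,  6.5000e-02,  4.2000e-02,
       -0.0000e+00]), 'eef_pos': array([0.244, 0.656, 0.192]), 'ee_rot': array([ 0.177,  0.984, -0.001, -0.   ]), 'wrist_force': array([ 0.006, -0.347,  0.035]), 'torque': array([-0.052, -0.042, -0.018]), 'width': np.float64(0.999)}
side board_center 0.96 [326. 392.  68.  99.] [0.412 0.761 0.086] [[0.344, 0.692, 0.007], [0.47, 0.813, 0.146]]
side board_center 0.91 [331. 267.  57.  53.] [0.4   0.277 0.092] [[0.324, 0.236, 0.016], [0.481, 0.31, 0.154]]
side rack 0.56 [325. 296.  46.  20.] [0.441 0.289 0.009] [[0.357, 0.245, -0.0], [0.481, 0.335, 0.024]]
side rack 0.4 [317. 237.  20.  13.] [0.454 0.006 0.055] [[0.423, -0.036, 0.04], [0.492, 0.038, 0.061]]
side tray 0.79 [328. 219.  41.  23.] [ 0.426 -0.205  0.035] [[0.341, -0.217, 0.003], [0.509, -0.168, 0.078]]
side bean_tin 0.5 [314. 237.  23.  15.] [0.453 0.006 0.055] [[0.42, -0.045, 0.016], [0.493, 0.249, 0.153]]
side mug 0.61 [317. 330.  33.  50.] [0.438 0.552 0.067] [[0.402, 0.488, 0.008], [0.477, 0.565, 0.101]]
side cup 0.71 [328. 189.  17.  13.] [ 0.417 -0.501  0.044] [[0.38, -0.584, 0.018], [0.451, -0.477, 0.061]]
top board_center 0.61 [130. 273.  28.  29.] [0.344 0.685 0.024] [[0.202, 0.61, -0.0], [0.426, 0.776, 0.325]]
top board_center 0.58 [426. 270.  37.  60.] [ 0.411 -0.214  0.007] [[0.328, -0.279, -0.003], [0.499, -0.172, 0.077]]
top tray 0.95 [425. 270.  37.  58.] [ 0.408 -0.214  0.007] [[0.328, -0.278, -0.003], [0.496, -0.172, 0.077]]
top bean_tin 0.94 [360. 257.  23.  30.] [ 0.437 -0.001  0.05 ] [[0.416, -0.037, -0.001], [0.487, 0.031, 0.059]]
top cup 0.92 [526. 271.  38.  25.] [ 0.429 -0.54   0.033] [[0.366, -0.579, 0.001], [0.453, -0.488, 0.061]]
```

```bash
python3 - <<'E'
from h import *
a=cv2.imread("pics/side0.png");b=cv2.imread("pics/top0.png")
x=cv2.resize(a[170:470,230:430],(400,600));y=cv2.resize(b[200:350,80:580],(800,240))
cv2.imwrite("pics/a.png",x)
cv2.imwrite("pics/b.png",y)
cv2.imwrite("pics/c.png",np.vstack([np.hstack([x[:360],cv2.resize(a,(400,360))]),y]))
E
```

```text
(no output)
```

View pics/c.png

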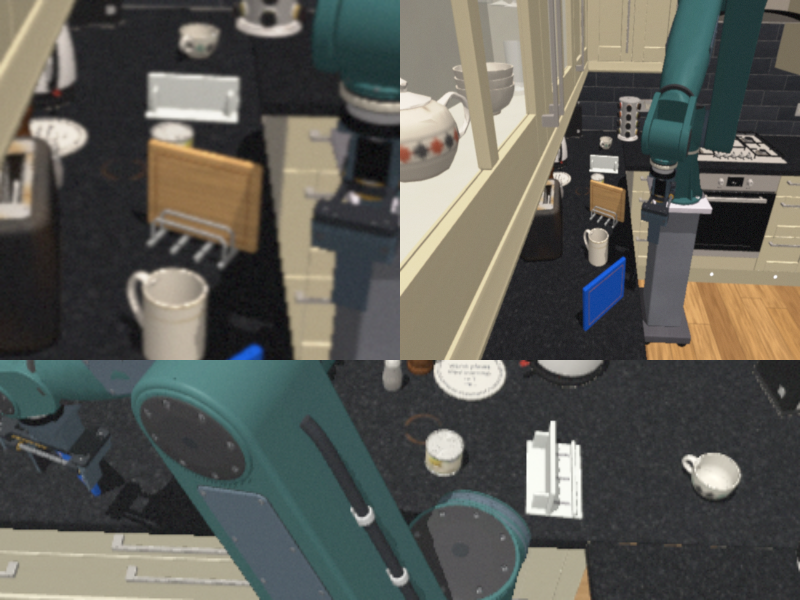

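View pics/a.png

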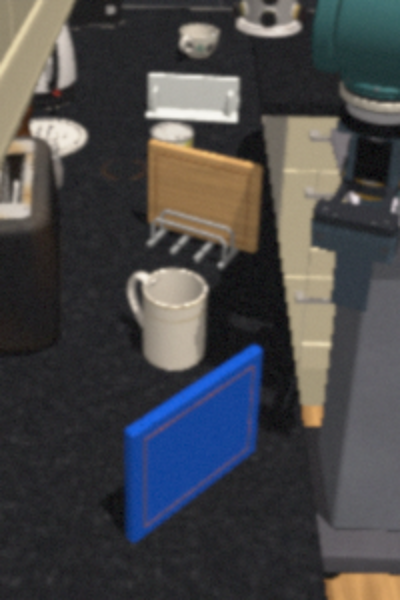

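Look-alikes: wooden board at side pixel (331,267), blue board at (326,392). The wooden one, in the rack, is meant; the crop shows it clearly. The tray is beyond the tin at (328,219), with its panel on the left (+y) side in the top view at about (426,270). Now I'll fit poses.

```bash
cat >> h.py <<'E'
def boardfit(p,show=True):
    for o in silhouettes(p,"board_center"):
        c,u,v=cloud(p,cv2.erode(o["mask"].astype(np.uint8),np.ones((3,3)))>0)
        if len(c)<50: continue
        m=np.median(c,0)
        col=np.median(p["image"][v,u],0)
        if col[0]<col[2]: continue
        return o,c,col
    return None
def plane(c,it=5):
    k=np.ones(len(c),bool)
    for _ in range(it):
        m=c[k].mean(0); n=np.linalg.svd(c[k]-m,full_matrices=False)[2][2]; d=(c-m)@n
        k=abs(d)<max(0.004,2*np.median(abs(d[k])))
    return m,n,d[k].std(),k
E
python3 - <<'E'
from h import *
p=shot("side"); o,c,col=boardfit(p)
m,n,s,k=plane(c); n*=np.sign(n[1]); print(col,len(c),m,n,s)
m2,n2,s2,k2=plane(c[c[:,2]>0.06]); print("upper",m2,n2*np.sign(n2[1]),s2,k2.sum())
# corners by minAreaRect of the mask pixels projected on plane
cc,u,v=cloud(p,o["mask"]); K=p["K"];Rm=cv2.Rodrigues(np.array(p["rvec"],float))[0];C=-Rm.T@np.array(p["tvec"]).ravel(); print("cam",C)
u,v=[x for x in np.nonzero(o["mask"])[::-1]]
ray=np.c_[(u-K[0,2])/K[0,0],(v-K[1,2])/K[1,1],np.ones(len(u))]@Rm
q=C+ray*(((m-C)@n)/(ray@n))[:,None]
ex=np.cross(n,[0,0,1]);ex/=np.linalg.norm(ex);ez=np.cross(ex,n)
ez*=np.sign(ez[2])
xy=np.c_[(q-m)@ex,(q-m)@ez]; rc=cv2.minAreaRect(xy.astype(np.float32)); print("rect",rc,"centre",m+ex*rc[0][0]+ez*rc[0][1])
print("res m/px",np.linalg.norm(m-C)/K[0,0])
for n_ in ["top","side"]:
    p=shot(n_)
    o=silhouettes(p,"tray")[0]; c,u,v=cloud(p,cv2.dilate(o["mask"].astype(np.uint8),np.ones((5,5)))>0)
    for lo,hi in [(-.005,.003),(.003,.010),(.014,.024),(.03,.07),(.07,.085)]:
        b=c[(c[:,2]>lo)&(c[:,2]<hi)]
        if len(b)>4: print(n_,lo,hi,len(b),np.round(b.mean(0),4),np.round(np.percentile(b[:,:2],[2,98],axis=0),3).tolist(), "line",np.round(np.polyfit(b[:,0],b[:,1],1),3))
    tv=c[c[:,2]>.03]
E
```

```text
[146. 113.  73.] 2036 [0.39860144 0.27627084 0.09342018] [ 4.18629590e-01  9.08156828e-01 -6.65157870e-04] 0.0018140649015891963
upper [0.40018597 0.27557521 0.10792635] [0.41870657 0.90812086 0.00114159] 0.0017969956329751246 1417
cam [0.41569296 1.40174365 0.73974932]
rect ((0.0032343119382858276, -0.007473379373550415), (0.18302027881145477, 0.14701364934444427), 0.28408190608024597) centre [0.40153662 0.27491235 0.0859468 ]
res m/px 0.0029763083877086824
top -0.005 0.003 720 [ 4.174e-01 -2.254e-01 -4.000e-04] [[0.32, -0.289], [0.548, -0.163]] line [-0.039 -0.209]
top 0.003 0.01 622 [ 0.413  -0.2225  0.0059] [[0.326, -0.28], [0.505, -0.168]] line [ 0.011 -0.227]
top 0.014 0.024 153 [ 0.4102 -0.2387  0.0186] [[0.327, -0.274], [0.499, -0.182]] line [-0.091 -0.201]
top 0.03 0.07 210 [ 0.4045 -0.2016  0.0488] [[0.327, -0.215], [0.5, -0.177]] line [-0.052 -0.18 ]
top 0.07 0.085 132 [ 0.415  -0.2127  0.076 ] [[0.33, -0.222], [0.502, -0.203]] line [-0.081 -0.179]
side -0.005 0.003 284 [ 4.209e-01 -2.804e-01  1.000e-04] [[0.32, -0.43], [0.528, -0.15]] line [-0.073 -0.25 ]
side 0.003 0.01 253 [ 0.427  -0.1977  0.0064] [[0.337, -0.409], [0.515, -0.159]] line [-0.111 -0.15 ]
side 0.014 0.024 98 [ 0.4208 -0.2035  0.019 ] [[0.337, -0.218], [0.507, -0.174]] line [-0.083 -0.168]
side 0.03 0.07 423 [ 0.4226 -0.2014  0.0502] [[0.338, -0.217], [0.509, -0.169]] line [-0.031 -0.188]
side 0.07 0.085 124 [ 0.4252 -0.2067  0.0752] [[0.338, -0.218], [0.507, -0.195]] line [-0.076 -0.175]
```

```bash
cat >> h.py <<'E'
def plan(pos,rot,n=8):
    """n tool-frame rows from now to the goal pose"""
    s=sensors.sense(); p0=np.array(s["eef_pos"]);R0=R.from_quat(s["ee_rot"]); rot=R.from_matrix(rot)
    w=(R0.inv()*rot).as_rotvec()
    print("dist mm",np.round(np.linalg.norm(pos-p0)*1e3),"turn deg",np.round(np.degrees(w),1))
    for i in range(n):
        Ri=R0*R.from_rotvec(w*i/n); print(np.round(np.r_[Ri.inv().apply((pos-p0)/n)*1e3,np.degrees(w)/n],1).tolist())
def tool(linedir,lean=0.):
    x=-np.array([*linedir,0.]);x/=np.linalg.norm(x); z=np.array([0,0,-1.]); y=np.cross(z,x)
    return np.c_[x,y,z]@R.from_rotvec([lean,0,0]).as_matrix()
E
python3 - <<'E'
from h import *
from scipy.optimize import minimize_scalar
C=[]
for n_ in ["top","side"]:
    p=shot(n_); o=silhouettes(p,"tray")[0]
    c,u,v=cloud(p,cv2.dilate(o["mask"].astype(np.uint8),np.ones((9,9)))>0)
    c=c[(c[:,0]>.3)&(c[:,0]<.53)&(c[:,1]>-.31)&(c[:,1]<-.13)]; C.append(c)
    for a in (0.08,):
        e=np.array([1,-a])/np.hypot(1,a); f=np.array([a,1])/np.hypot(1,a)
        X=(c[:,:2]-[.415,-.21])@f; Y=(c[:,:2]-[.415,-.21])@e
        for b in np.arange(-.085,.065,.004):
            k=(X>=b)&(X<b+.004)&(abs(Y)<.06)
            if k.sum(): print(n_,round(b*1e3),k.sum(),np.round(np.percentile(c[k,2],[5,50,95])*1e3))
        k=(c[:,2]>.03); print("Yext",np.percentile(Y[k],[0.5,99.5]))
        k=(c[:,2]>.004)&(c[:,2]<.01)&(X<.05); print("Yext floor",np.percentile(Y[k],[1,99]))
    k=(c[:,2]>.071)&(c[:,2]<.085); print("panel slope",np.polyfit(c[k,0],c[k,1],1))
    k=(c[:,2]>.014)&(c[:,2]<.024)&(c[:,1]<-.23); print("lip slope",k.sum(), np.polyfit(c[k,0],c[k,1],1) if k.sum()>10 else 0)
plan(np.array([.3986,.2685,.20]),tool([.908,-.4187]))
E
```

```text
top -85 33 [-6. -2.  3.]
top -81 37 [-9. -3.  2.]
top -77 37 [-9. -3.  3.]
top -73 24 [-4.  1.  5.]
top -69 44 [-2.  5. 11.]
top -65 39 [-1.  3.  8.]
top -61 5 [ 8. 11. 14.]
top -57 47 [11. 17. 21.]
top -53 58 [-0. 12. 22.]
top -49 41 [-1.  6. 10.]
top -45 35 [-3.  5. 11.]
top -41 32 [-2.  1.  7.]
top -37 36 [-1.  4. 11.]
top -33 45 [ 0.  5. 10.]
top -29 33 [-2.  5. 11.]
top -25 32 [-4.  5.  8.]
top -21 30 [-0.  4. 10.]
top -17 2 [-0.  3.  6.]
top -9 27 [71. 75. 79.]
top -5 36 [70. 76. 82.]
top -1 136 [ 1. 44. 78.]
top 3 26 [-2.  3. 10.]
top 7 26 [ 1.  4. 11.]
top 11 33 [-5.  3.  9.]
top 15 27 [0. 4. 9.]
top 19 31 [ 0.  5. 12.]
top 23 25 [-5.  3.  9.]
top 27 39 [-3.  4.  9.]
top 31 44 [-3.  4. 11.]
top 35 39 [-5.  3. 12.]
top 39 37 [-7. -3.  2.]
top 43 37 [-7. -2.  3.]
top 47 38 [-6. -0.  5.]
top 51 16 [-9. -2.  3.]
Yext [-0.08829115  0.09069432]
Yext floor [-0.096651    0.09698597]
panel slope [-0.07925501 -0.1798031 ]
lip slope 94 [-0.08431432 -0.22867229]Traceback (most recent call last):
  File "<stdin>", line 5, in <module>
IndexError: list index out of range
```

```bash
python3 - <<'E'
from h import *
plan(np.array([.3986,.2685,.20]),tool([.908,-.4187]))
E
```

```text
dist mm 417.0 turn deg [ 0.  -0.   4.4]
[-35.0, -38.7, -0.9, 0.0, -0.0, 0.5]
[-35.4, -38.3, -0.9, 0.0, -0.0, 0.5]
[-35.7, -38.0, -0.9, 0.0, -0.0, 0.5]
[-36.1, -37.7, -0.9, 0.0, -0.0, 0.5]
[-36.5, -37.3, -0.9, 0.0, -0.0, 0.5]
[-36.8, -37.0, -0.9, 0.0, -0.0, 0.5]
[-37.2, -36.6, -0.9, 0.0, -0.0, 0.5]
[-37.5, -36.3, -0.9, 0.0, -0.0, 0.5]
```

>>> play_rows(deltas=[-35,-38.7,-0.9,0,0,0.5,-35.4,-38.3,-0.9,0,0,0.5,-35.7,-38,-0.9,0,0,0.5,-36,-37.7,-0.9,0,0,0.5,-36.5,-37.3,-0.9,0,0,0.5,-36.8,-37,-0.9,0,0,0.5,-37,-36.6,-0.9,0,0,0.5,-37.5,-36.3,-0.9,0,0,0.5], hand=1)

```text
time: 2.2
eef_pos: [0.4027, 0.2607, 0.2004]
ee_rot: [0.21, 0.978, 0.002, 0.001]
wrist_force: [0.8, 0.1, -1.0]
width: 0.998
```

```bash
python3 - <<'E'
from h import *
p=shot("wrist"); save(p,"pics/w1.png"); print(p["K"],p["depth"].min(),p["depth"].max(),np.round(p["tvec"],3),np.round(p["rvec"],3))
t=shot("top"); save(t,"pics/t1.png")
cv2.imwrite("pics/v1.png",np.hstack([cv2.resize(p["image"],(400,300)),cv2.resize(t["image"][200:350,180:380],(400,300))])[:,:,::-1])
o=silhouettes(t,"board_center")
for k in o: c,_,_=cloud(t,k["mask"]); print(k["confidence"],k["bbox"],np.median(c,0))
plan(np.array([.3986,.2685,.127]),tool([.908,-.4187]))
E
```

```text
[[371.64829954   0.         326.18942606]
 [  0.         371.64829954 235.64888235]
 [  0.           0.           1.        ]] 0.0 1.2717603 [-0.404 -0.283  0.327] [-2.44  -1.577 -0.221]
0.57 [120.3, 256.1, 42.1, 62.2] [0.38851544 0.73357845 0.10285218]
dist mm 74.0 turn deg [0.2 0.1 0.3]
[0.9, 0.6, 9.2, 0.0, 0.0, 0.0]
[0.9, 0.7, 9.2, 0.0, 0.0, 0.0]
[0.9, 0.7, 9.2, 0.0, 0.0, 0.0]
[0.9, 0.7, 9.2, 0.0, 0.0, 0.0]
[0.9, 0.7, 9.2, 0.0, 0.0, 0.0]
[0.9, 0.7, 9.2, 0.0, 0.0, 0.0]
[0.9, 0.7, 9.2, 0.0, 0.0, 0.0]
[0.9, 0.7, 9.2, 0.0, 0.0, 0.0]
```

View pics/v1.png

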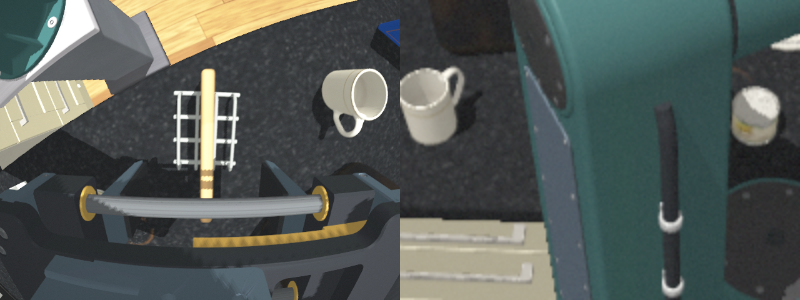

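The wrist picture shows the wooden board's top edge as a vertical strip around (208,70–220), between the fingers at about columns 115 and 285, and the rack behind it. I'll measure the top edge by wrist depth before descending.

```bash
cat >> h.py <<'E'
def wcloud(p):
    d=p["depth"];K=p["K"];v,u=np.nonzero(d>0);z=d[v,u]
    a=(u-K[0,2])/K[0,0];b=(v-K[1,2])/K[1,1];th=np.hypot(a,b)+1e-9;s=np.tan(th)/th
    k=th<1.3
    c=np.c_[a*s*z,b*s*z,z][k]; Rm=cv2.Rodrigues(np.array(p["rvec"],float))[0]
    return (c-np.array(p["tvec"]).ravel())@Rm,u[k],v[k]
E
python3 - <<'E'
from h import *
p=shot("wrist"); c,u,v=wcloud(p); col=p["image"][v,u].astype(int)
k=(c[:,2]>.13)&(c[:,2]<.17)&(col[:,0]>col[:,2]+30)&(np.hypot(c[:,0]-.4,c[:,1]-.27)<.13)
b=c[k]; print(k.sum(),b.mean(0)); z=b[abs(b[:,2]-np.median(b[:,2]))<.004]
m=z.mean(0);w=np.linalg.svd((z-m)[:,:2],full_matrices=False)[2]; d=w[0]*np.sign(w[0,0]); 
n=np.array([-d[1],d[0]])
print("mean",m,"dir",d,"along",np.percentile((z-m)[:,:2]@d,[1,99]),"across",np.percentile((z-m)[:,:2]@n,[2,98]), "zs",np.percentile(z[:,2],[5,95]))
E
```

```text
4444 [0.38359745 0.27429547 0.15278831]
mean [0.38385625 0.27422526 0.15285087] dir [ 0.90805002 -0.41886173] along [-0.06861774  0.10497595] across [-0.00673135  0.00678899] zs [0.15046694 0.15439595]
```

>>> play_rows(deltas=[2.5,2.5,0,0,0,0.3,2.1,2.3,4,0,0,0,0,0,12,0,0,0,0,0,14,0,0,0,0,0,14,0,0,0,0,0,14,0,0,0,0,0,12,0,0,0,0,0,4,0,0,0])

```text
time: 3.4
eef_pos: [0.3985, 0.2709, 0.1198]
ee_rot: [0.211, 0.977, 0.001, 0.0]
wrist_force: [0.6, 0.1, 0.1]
width: 0.998
```

>>> play_rows(deltas=[0,0,0,0,0,0,0,0,0,0,0,0,0,0,0,0,0,0,0,0,0,0,0,0,0,0,0,0,0,0,0,0,0,0,0,0,0,0,0,0,0,0,0,0,0,0,0,0], hand=-1, grip_force=25)

```text
time: 4.4
eef_pos: [0.3993, 0.2713, 0.1209]
ee_rot: [0.211, 0.977, 0.002, 0.001]
wrist_force: [0.3, 0.8, -0.8]
width: 0.153
```

>>> play_rows(deltas=[0,0,-3,0,0,0,0,0,-8,0,0,0,0,0,-16,0,0,0,0,0,-18,0,0,0,0,0,-18,0,0,0,0,0,-18,0,0,0,0,0,-18,0,0,0,0,0,-10,0,0,0])

```text
time: 5.4
eef_pos: [0.3987, 0.2707, 0.2385]
ee_rot: [0.211, 0.977, 0.002, 0.001]
wrist_force: [0.2, 1.1, -2.6]
width: 0.155
```

```bash
python3 - <<'E'
from h import *
s=sensors.sense(); print(s["time"],s["eef_pos"],s["q"],s["width"],s["wrist_force"])
plan(np.array([.455,.03,.238]),tool([.97,-.24]))
p=shot("side"); f=boardfit(p)
if f:
    m,n,sd,k=plane(f[1]); print(f[0]["confidence"],m,n,sd)
E
```

```text
5.4 [0.39867618 0.27074302 0.23854875] [ 5.47496090e-01 -3.80651797e-02  2.13642771e+00  1.34951290e-03
  1.03857753e+00 -5.97817307e-01] 0.15509525500811042 [ 0.21408214  1.13063825 -2.63935289]
dist mm 247.0 turn deg [  0.2   0.1 -10.5]
[-18.9, -24.5, -0.0, 0.0, 0.0, -1.3]
[-18.3, -24.9, -0.0, 0.0, 0.0, -1.3]
[-17.7, -25.3, 0.0, 0.0, 0.0, -1.3]
[-17.1, -25.7, 0.0, 0.0, 0.0, -1.3]
[-16.5, -26.1, 0.0, 0.0, 0.0, -1.3]
[-15.9, -26.5, 0.0, 0.0, 0.0, -1.3]
[-15.3, -26.8, 0.0, 0.0, 0.0, -1.3]
[-14.7, -27.2, 0.1, 0.0, 0.0, -1.3]
```

>>> play_rows(deltas=[-19,-24.5,0,0,0,-1.3,-18.3,-25,0,0,0,-1.3,-17.7,-25.3,0,0,0,-1.3,-17,-25.7,0,0,0,-1.3,-16.5,-26,0,0,0,-1.3,-16,-26.5,0,0,0,-1.3,-15.3,-26.8,0,0,0,-1.3,-14.7,-27,0,0,0,-1.3])

```text
time: 6.5
eef_pos: [0.4542, 0.024, 0.2334]
ee_rot: [0.117, 0.993, 0.001, -0.001]
wrist_force: [0.2, -0.2, -2.5]
width: 0.148
```

```bash
cat >> h.py <<'E'
LIP=np.array([.412,-.261,.006]); FX=np.array([.0797,.9968,0]); EY=np.array([.9968,-.0797,0])
L=.113
def goal(fx,h,lean,ey=.0):
    """TCP pose with board foot fx from lip, foot middle h above tray floor"""
    T=tool(EY[:2],lean); return LIP+FX*fx+EY*ey+[0,0,h]-L*T[:,2],T
def foot():
    s=sensors.sense();T=R.from_quat(s["ee_rot"]).as_matrix();f=np.array(s["eef_pos"])+L*T[:,2]-LIP
    print("t",s["time"],"foot x,y,z mm",np.round(np.array([f@FX,f@EY,f[2]])*1e3,1),"lean",np.arccos(-T[2,2]),"dirx",T[:,0].round(3),"F",np.round(s["wrist_force"],1),"q",np.round(s["q"],2),"w",round(s["width"],3))
E
python3 - <<'E'
from h import *
foot(); g=goal(.009,.105,.30,.004); print(g); plan(*g)
E
```

```text
t 6.5 foot x,y,z mm [287.7  19.1 114.4] lean 0.003343761212949821 dirx [-0.972  0.233  0.003] F [ 0.2 -0.2 -2.5] q [-0.   -0.08  2.19  0.    1.04 -1.34] w 0.148
(array([ 0.41936603, -0.21906005,  0.21895302]), array([[-0.99681878,  0.07614175, -0.0235534 ],
       [ 0.0797015 ,  0.95229735, -0.29458009],
       [ 0.        , -0.29552021, -0.95533649]]))
dist mm 246.0 turn deg [17.3 -1.5 -8.8]
[-2.8, -30.6, 1.7, 2.2, -0.2, -1.1]
[-2.3, -30.5, 2.9, 2.2, -0.2, -1.1]
[-1.7, -30.4, 4.1, 2.2, -0.2, -1.1]
[-1.1, -30.3, 5.2, 2.2, -0.2, -1.1]
[-0.5, -30.1, 6.3, 2.2, -0.2, -1.1]
[0.1, -29.8, 7.5, 2.2, -0.2, -1.1]
[0.7, -29.5, 8.6, 2.2, -0.2, -1.1]
[1.3, -29.1, 9.7, 2.2, -0.2, -1.1]
```

>>> play_rows(deltas=[-2.8,-30.6,1.7,2.2,-0.2,-1.1,-2.3,-30.5,2.9,2.2,-0.2,-1.1,-1.7,-30.4,4,2.2,-0.2,-1.1,-1.1,-30.3,5,2.2,-0.2,-1.1,-0.5,-30,6.3,2.2,-0.2,-1.1,0,-29.8,7.5,2.2,-0.2,-1.1,0.7,-29.5,8.6,2.2,-0.2,-1.1,1.3,-29,9.7,2.2,-0.2,-1.1])

```text
time: 7.5
eef_pos: [0.4158, -0.2267, 0.2156]
ee_rot: [0.037, 0.987, -0.156, -0.009]
wrist_force: [-0.0, 0.0, -2.8]
width: 0.153
```

```bash
python3 - <<'E'
from h import *
foot(); g=goal(.009,.06,.30,.004); plan(*g)
s=shot("side"); w=shot("wrist"); t=shot("top")
cv2.imwrite("pics/v2.png",np.vstack([np.hstack([cv2.resize(s["image"][180:270,270:390],(400,300)),cv2.resize(t["image"][200:350,340:540],(400,300))]),np.hstack([cv2.resize(w["image"],(400,300))]*2)])[:300*2,:,::-1])
f=boardfit(s)
if f: m,n,sd,k=plane(f[1]); print(len(f[1]),m,n,sd)
E
```

```text
t 7.5 foot x,y,z mm [ -0.3   0.4 102.1] lean 0.3132820247568842 dirx [-0.997  0.076  0.007] F [-0.   0.  -2.8] q [-0.37 -0.05  2.23 -0.38  0.92 -1.64] w 0.153
dist mm 42.0 turn deg [-0.8 -0.3  0.3]
[-0.4, 2.5, 4.6, -0.1, -0.0, 0.0]
[-0.4, 2.5, 4.6, -0.1, -0.0, 0.0]
[-0.4, 2.5, 4.7, -0.1, -0.0, 0.0]
[-0.4, 2.5, 4.7, -0.1, -0.0, 0.0]
[-0.4, 2.5, 4.7, -0.1, -0.0, 0.0]
[-0.4, 2.5, 4.7, -0.1, -0.0, 0.0]
[-0.4, 2.5, 4.7, -0.1, -0.0, 0.0]
[-0.4, 2.5, 4.7, -0.1, -0.0, 0.0]
1177 [ 0.42136599 -0.23037676  0.18106475] [-0.07362587 -0.94612941  0.31530679] 0.0020849747760964023
```

View pics/v2.png

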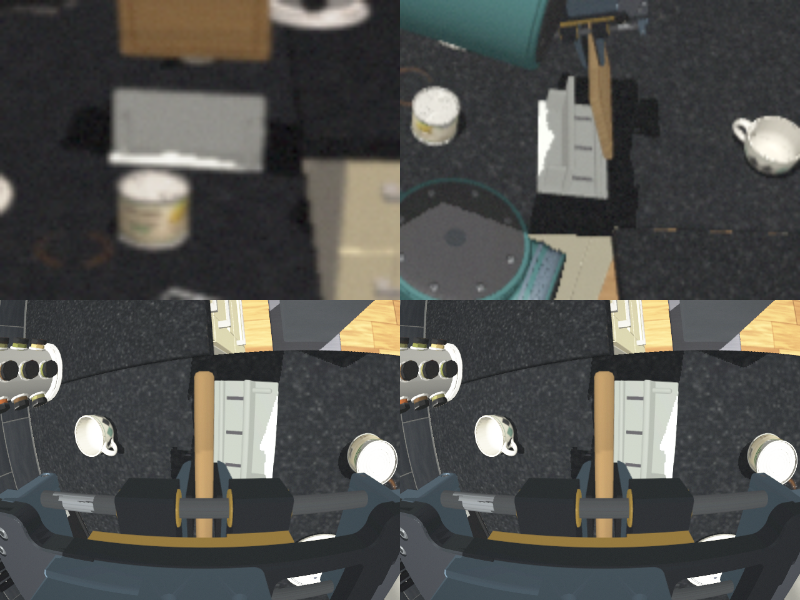

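Side view (top-left) shows the board held above the tray panel. In the wrist view it is a strip at (205,370–540) beside the tray. Its fitted plane agrees with the arm's pose within 1 mm. Lowering now.

>>> play_rows(deltas=[-0.4,2.5,4.6,-0.1,0,0,-0.4,2.5,4.6,-0.1,0,0,-0.4,2.5,4.6,-0.1,0,0,-0.4,2.5,4.6,-0.1,0,0,-0.4,2.5,4.6,-0.1,0,0,-0.4,2.5,4.6,-0.1,0,0,-0.4,2,4,-0.1,0,0,0,0,0,0,0,0])

```text
time: 8.7
eef_pos: [0.4194, -0.217, 0.1773]
ee_rot: [0.037, 0.988, -0.148, -0.009]
wrist_force: [0.2, -0.7, -1.9]
width: 0.152
```

```bash
python3 - <<'E'
from h import *
foot(); g=goal(.010,.012,.30,.004); plan(*g)
E
```

```text
t 8.7 foot x,y,z mm [11.4  3.2 63.3] lean 0.2970257480868266 dirx [-0.997  0.076  0.007] F [ 0.2 -0.7 -1.9] q [-0.35  0.01  2.25 -0.39  0.85 -1.6 ] w 0.152
dist mm 51.0 turn deg [ 0.2 -0.3  0.3]
[-0.1, 1.7, 6.2, 0.0, -0.0, 0.0]
[-0.1, 1.7, 6.2, 0.0, -0.0, 0.0]
[-0.0, 1.8, 6.2, 0.0, -0.0, 0.0]
[-0.0, 1.8, 6.2, 0.0, -0.0, 0.0]
[-0.0, 1.8, 6.2, 0.0, -0.0, 0.0]
[-0.0, 1.8, 6.2, 0.0, -0.0, 0.0]
[-0.0, 1.8, 6.2, 0.0, -0.0, 0.0]
[-0.0, 1.8, 6.2, 0.0, -0.0, 0.0]
```

>>> play_rows(deltas=[0,1.7,6.2,0,0,0,0,1.7,6.2,0,0,0,0,1.7,6.2,0,0,0,0,1.7,6.2,0,0,0,0,1.7,6.2,0,0,0,0,1.7,6.2,0,0,0,0,1.5,5,0,0,0,0,0,0,0,0,0])

```text
time: 9.7
eef_pos: [0.419, -0.2183, 0.1303]
ee_rot: [0.037, 0.988, -0.148, -0.009]
wrist_force: [0.1, 0.3, -3.3]
width: 0.153
```

```bash
python3 - <<'E'
from h import *
foot(); g=goal(.010,.001,.30,.004); plan(*g)
w=shot("wrist"); t=shot("top"); s=shot("side")
save(cv2.resize(w["image"][60:420,:],(800,450))[:,:,::-1],"pics/w3.png")
f=boardfit(s)
if f: m,n,sd,k=plane(f[1]); print(len(f[1]),m,n,sd)
# lip / panel from wrist depth
c,u,v=wcloud(w); d=c-LIP; X=d@FX;Y=d@EY;Z=d[:,2]
for nm,k in [("lip",(abs(Z-.014)<.005)&(X<.005)&(X>-.03)),("panel",(abs(Z-.072)<.006)&(X>.03)&(X<.065))]:
    k&=abs(Y)<.1
    if k.sum()>10: print(nm,k.sum(),"X",np.percentile(X[k],[3,50,97]).round(4),"Y",np.percentile(Y[k],[2,98]).round(3),"Z",np.median(Z[k]).round(4),"slope",np.polyfit(Y[k],X[k],1).round(3))
E
```

```text
t 9.7 foot x,y,z mm [10.1  2.9 16.3] lean 0.29703800546790887 dirx [-0.997  0.076  0.007] F [ 0.1  0.3 -3.3] q [-0.36  0.1   2.27 -0.43  0.75 -1.54] w 0.153
dist mm 15.0 turn deg [ 0.2 -0.3  0.3]
[-0.1, 0.6, 1.8, 0.0, -0.0, 0.0]
[-0.1, 0.6, 1.8, 0.0, -0.0, 0.0]
[-0.1, 0.6, 1.8, 0.0, -0.0, 0.0]
[-0.1, 0.6, 1.8, 0.0, -0.0, 0.0]
[-0.1, 0.6, 1.8, 0.0, -0.0, 0.0]
[-0.1, 0.6, 1.8, 0.0, -0.0, 0.0]
[-0.1, 0.6, 1.8, 0.0, -0.0, 0.0]
[-0.1, 0.6, 1.8, 0.0, -0.0, 0.0]
lip 66 X [-0.0057 -0.0046 -0.0038] Y [-0.07   0.034] Z 0.0135 slope [ 0.01  -0.004]
panel 2185 X [0.045  0.0504 0.0543] Y [-0.082  0.011] Z 0.0721 slope [0.013 0.051]
```

View pics/w3.png

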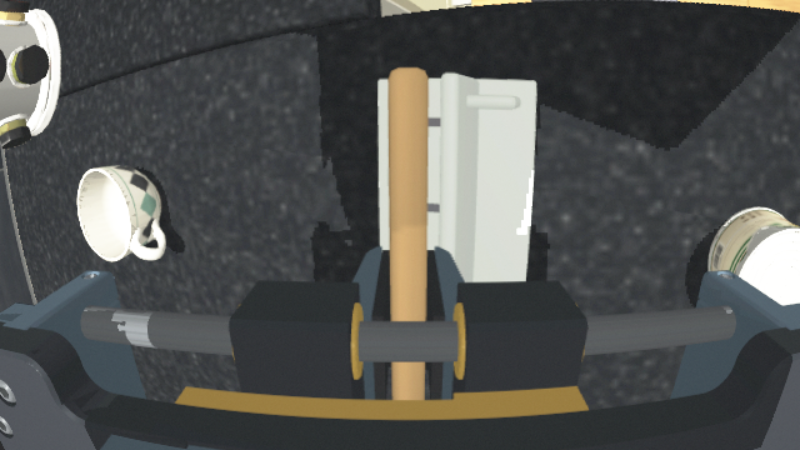

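The wrist view shows the board at (408,70–400), foot between the lip (left strip, column ~383) and the panel (column ~458). The tray looks about 2 mm further towards +y than my fit, so I'll shift the board by 2 mm and lower it slowly.

>>> play_rows(deltas=[0,1.5,1.5,0,0,0,0,1.5,1.5,0,0,0,0,0.7,1.9,0,0,0,0,0.6,1.9,0,0,0,0,0.6,1.9,0,0,0,0,0.5,1.5,0,0,0,0,0.3,1,0,0,0,0,0,0,0,0,0])

```text
time: 10.9
eef_pos: [0.4197, -0.2162, 0.118]
ee_rot: [0.037, 0.988, -0.148, -0.008]
wrist_force: [0.5, 0.4, -2.1]
width: 0.15
```

```bash
python3 - <<'E'
from h import *
foot()
E
```

```text
t 10.9 foot x,y,z mm [12.2  3.6  4. ] lean 0.29748971806362257 dirx [-0.997  0.076  0.006] F [ 0.5  0.4 -2.1] q [-0.35  0.12  2.27 -0.44  0.72 -1.52] w 0.15
```

>>> play_rows(deltas=[0,0.2,0.6,0,0,0,0,0.2,0.6,0,0,0,0,0.2,0.6,0,0,0,0,0.1,0.5,0,0,0,0,0,0,0,0,0,0,0,0,0,0,0,0,0,0,0,0,0,0,0,0,0,0,0], grip_force=10)

```text
time: 11.9
eef_pos: [0.4197, -0.2164, 0.1162]
ee_rot: [0.037, 0.988, -0.148, -0.009]
wrist_force: [-2.3, 0.9, 0.9]
width: 0.156
```

```bash
python3 - <<'E'
from h import *
foot()
E
```

```text
t 11.9 foot x,y,z mm [11.9  3.6  2.2] lean 0.2982123773280427 dirx [-0.997  0.077  0.006] F [-2.3  0.9  0.9] q [-0.35  0.12  2.27 -0.45  0.72 -1.51] w 0.156
```

Foot has touched down (vertical force went from −2.4 to +0.9 N). Lean it back about the foot.

>>> play_rows(deltas=[0,1.1,0,0.55,0,0,0,1.1,0,0.55,0,0,0,1.1,0,0.55,0,0,0,1,0,0.5,0,0,0,0,0,0,0,0,0,0,0,0,0,0,0,0,0,0,0,0,0,0,0,0,0,0])

```text
time: 12.9
eef_pos: [0.4201, -0.212, 0.115]
ee_rot: [0.037, 0.985, -0.168, -0.009]
wrist_force: [-1.9, 1.4, 3.8]
width: 0.153
```

```bash
python3 - <<'E'
from h import *
foot(); s=shot("side"); f=boardfit(s)
if f: m,n,sd,k=plane(f[1]); print(len(f[1]),m,n,sd)
E
```

```text
t 12.9 foot x,y,z mm [12.   3.6  2.4] lean 0.3386067553956364 dirx [-0.997  0.077  0.006] F [-1.9  1.4  3.8] q [-0.32  0.13  2.28 -0.51  0.72 -1.43] w 0.153
504 [ 0.42619586 -0.20547363  0.11105726] [ 0.06302425  0.93322365 -0.35372526] 0.002152603997329292
```

>>> play_rows(deltas=[0,0,0,0,0,0,0,0,0,0,0,0,0,0,0,0,0,0,0,0,0,0,0,0,0,0,0,0,0,0,0,0,0,0,0,0,0,0,0,0,0,0,0,0,0,0,0,0], hand=0)

```text
time: 14.0
eef_pos: [0.4206, -0.2121, 0.1149]
ee_rot: [0.037, 0.985, -0.168, -0.009]
wrist_force: [0.4, 0.4, 0.1]
width: 0.502
```

>>> play_rows(deltas=[0,0,-5,0,0,0,0,0,-10,0,0,0,0,0,-15,0,0,0,0,0,-18,0,0,0,0,0,-20,0,0,0,0,0,-20,0,0,0,0,0,-15,0,0,0,0,0,0,0,0,0])

```text
time: 15.0
eef_pos: [0.4246, -0.1753, 0.2207]
ee_rot: [0.037, 0.985, -0.168, -0.007]
wrist_force: [-0.4, -0.3, 0.1]
width: 0.502
```

```bash
python3 - <<'E'
from h import *
foot(); s=shot("side"); w=shot("wrist"); t=shot("top")
for nm,p in [("side",s),("top",t)]:
    f=boardfit(p)
    if f: m,n,sd,k=plane(f[1]); n*=np.sign(n[1]); print(nm,len(f[1]),m,n,sd,"lean",np.arcsin(-n[2]),"yaw",n[0]/n[1]); d=m-LIP; print("face X,Z",d@FX,d[2])
c,u,v=wcloud(w); d=c-LIP; X=d@FX;Y=d@EY;Z=d[:,2]; col=w["image"][v,u].astype(int)
k=(col[:,0]>col[:,2]+30)&(abs(Y)<.15)&(abs(X)<.12)&(Z>.01)&(Z<.15)
kk=k&(Z>.125); print("top edge",kk.sum(),np.percentile(X[kk],[2,50,98]),np.percentile(Y[kk],[1,99]),np.percentile(Z[kk],[2,98]))
k2=k&(Z<.12); m,n,sd,_=plane(np.c_[X,Y,Z][k2]); print("front face",k2.sum(),m,n,sd)
for q in ["bean_tin","mug","cup"]:
    for nm,p in [("side",s),("top",t)]:
        for o in silhouettes(p,q)[:1]: cc,_,_=cloud(p,o["mask"]); print(q,nm,o["confidence"],o["bbox"],np.median(cc,0).round(3))
cv2.imwrite("pics/v4.png",np.vstack([np.hstack([cv2.resize(s["image"][180:270,270:390],(400,300)),cv2.resize(t["image"][200:350,340:540],(400,300))]),np.hstack([cv2.resize(w["image"],(400,300)),np.zeros((300,400,3),np.uint8)])])[:,:,::-1])
E
```

```text
t 15.0 foot x,y,z mm [ 49.    5.8 108. ] lean 0.33805278120525634 dirx [-0.997  0.075  0.001] F [-0.4 -0.3  0.1] q [-0.23 -0.07  2.24 -0.41  0.96 -1.5 ] w 0.502
side 577 [ 0.42392749 -0.20399661  0.11454845] [ 0.06771561  0.94308215 -0.32559277] 0.0020151466012563106 lean 0.3316385970649656 yaw 0.07180245132488337
face X,Z 0.057771596399911425 0.1085484508303825
top 529 [ 0.39933895 -0.22377627  0.09717429] [ 0.07650002  0.93272412 -0.35238254] 0.0014178608077941193 lean 0.36011572844026046 yaw 0.08201784161761196
face X,Z 0.036095525917534815 0.09117428893439047
top edge 3601 [0.05325413 0.06095167 0.0664923 ] [-0.08011559  0.072067  ] [0.13339845 0.14121362]
front face 13 [0.04689673 0.03623868 0.07193399] [ 0.95134176 -0.01266273 -0.30787743] 2.797895798244173e-07
bean_tin side 0.68 [316.8, 242.6, 21.0, 21.2] [0.457 0.025 0.043]
bean_tin top 0.87 [359.5, 258.7, 25.3, 31.6] [ 0.438 -0.001  0.05 ]
mug side 0.78 [312.4, 332.0, 37.4, 48.8] [0.439 0.55  0.066]
mug top 0.89 [195.2, 251.8, 36.6, 40.4] [0.427 0.517 0.059]
cup side 0.61 [326.8, 184.6, 18.0, 10.4] [ 0.413 -0.513  0.049]
cup top 0.72 [524.9, 272.0, 37.2, 27.0] [ 0.429 -0.542  0.033]
```

View pics/v4.png

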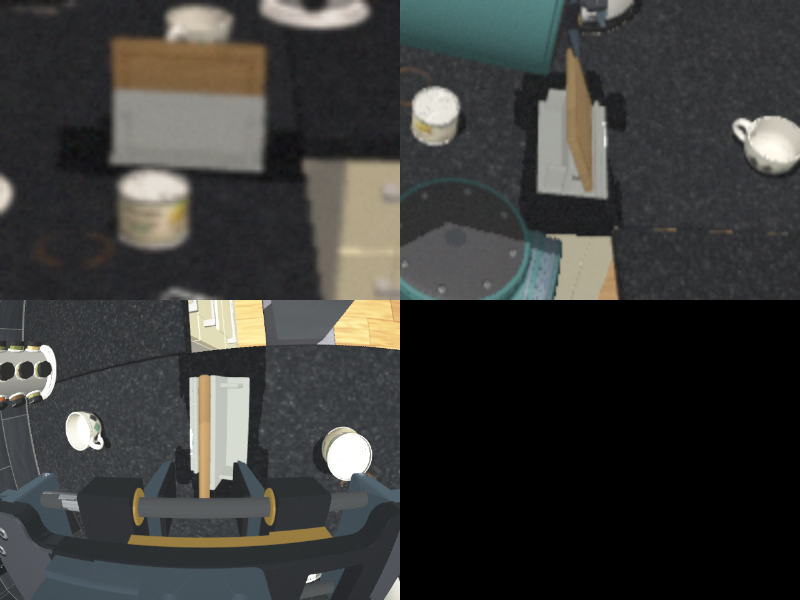

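```bash
python3 - <<'E'
from h import *
p=shot("top"); m,n,sd,k=plane(boardfit(p)[1]); n*=np.sign(n[1]); print(m,"lean",np.arcsin(-n[2]),sensors.sense()["wrist_force"])
print(r.hand_in())
E
```

```text
[ 0.39926095 -0.22149498  0.10305147] lean 0.36093672458644876 [-0.65037291 -0.11620003 -0.1113046 ]
the job is handed in; nothing more can be done
None
```

The wooden board is out of the rack and leaning in the drying tray, released, and the job is handed in. It took about 15 s, and `hand_in` reported no verdict.

Last checks, taken just before handing in:
- **Lean:** 0.33 to 0.36 rad from upright, depending on the camera. Two top-camera pictures a moment apart gave 0.360 and 0.361 rad, so the board was at rest.
- **Foot:** on the tray floor, its middle about 8 to 12 mm from the lip against the 18.5 mm limit. That is a gap of a few millimetres between the board's front and the lip rather than firm contact. The spread is there because the wrist camera put the tray about 2 mm further towards +y than my first fit did.
- **Position along the panel:** about 4 mm off centre, and parallel to it within about 0.01 rad.
- **Touchdown:** wrist forces stayed under 5 N in every reading I took. The gripper now stands well clear above the board.
- **Mug, cup and tin:** the top camera has the cup and tin within about 2 mm of where they were. The mug is within about 2 mm by the side camera. The side camera's tin and cup points differed by up to about 20 mm, but it sees them partly hidden, so I went by the top camera.

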